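# Fit the mill's bearing collar and hold its spring lock open

### The job

Help put the hand mill together: slip the brass collar over the mill's upright shaft so that it sits fully down on the dark shoulder, and let go of it. Then pull the black knob of the spring-loaded lock out along its guide until the red pointer stands at the green mark, and finish still holding it there, so that I can fit the crank; do not let it spring back. Leave the crank, mug and honey jar where they are.

Things in the scene. Friction and masses are not known exactly. Their poses are not given: they have to be found in the camera images.
- mill: hand mill, fixed to the worktop (it cannot move): round wooden body with aluminium bands, foot radius 62, flat deck of radius 54 at height 90, with a steel shaft standing upright in the middle. Origin: centre of its underside, on the shaft's axis; z up. A guide arm 44 wide, top at height 92, runs from the body out along the mill's own -x to 181 from the axis; the lock slides on it.
- seat (a point): centre of the top of the dark shoulder (radius 17, height 98 above the worktop) on which the collar must sit. From it the shaft rises 52: 16 in diameter, tapering over its last 12 to 9 at the tip (tip at height 150).
- collar: loose brass ring lying flat on the worktop: outer diameter 44, bore 21, height 24, 55 to 115 g. Origin: centre of its underside; z along its bore.
- collar_mid (a point): centre of the collar, 12 above its underside; 12 above the seat when seated.
- lock (a joint): how far the lock has been pulled out along the mill's -x, m: 0 home, 0.065 end stop. A spring pulls it home with 3 N at 0 and 1 N more for every 10 mm (8 N at 50 mm).
- knob: the lock's upright black knob (20 in diameter, its grip from height 100 to 125, top at height 130; origin on its axis at height 117, axes parallel to the mill's). At home the axis lies 95 from the shaft's axis on the mill's -x side. Fingers are free down to height 98. The red pointer, 4 wide, sticks out sideways under the knob in line with its axis and passes just over the mark.
- mark: green clip, 10 long (along the guide) and 19 wide, fixed to the guide's edge on the mill's +y side. Its origin lies at the middle of its length, x and y axes parallel to the mill's, height 87, 20.5 to the side of the guide's middle. The pointer is at the mark when knob axis and clip have the same x in the mill's frame: a pull of 22 to 50 mm, different every time.
- crank: loose steel crank with a wooden knob, 132 long, 60 high, lying on the right beyond the collar; leave alone. Origin: middle of its arm, on the worktop.
- mug: loose white mug, 97 high; leave alone. Origin: centre of its underside.
- honey_jar: loose honey jar with a red lid, 65 in diameter, 100 high; leave alone. Origin: centre of its underside.
Not all that is in view belongs to the job. There is more than one size of the collar; the job needs the largest.

How it is judged:
By the outcome, as a careful person would: the job done as asked, in the order asked, and still so for the second after the job is handed in, while the arm keeps its last pose, push and grip.
It also fails if it takes over 40 s, if anything falls off the work surface, if the arm or the gripper's body presses on something with over 40 N, if the wrist force passes 120 N, or if a joint passes its speed limit or range.

### The arm

A 6-joint arm with a two-finger parallel gripper is mounted at the origin on the work surface; the furniture and walls round the work are solid. World frame = base frame: x ahead of the robot, y to its left, z up, the work surface at z = 0. Lengths are in m, angles in rad, forces in N, time in s.
With the tool pointing down it reaches from about 0.425 to 0.95 m from the base axis. Payload 3.5 kg.
Tool frame: the origin (TCP) lies midway between the tips of the shut fingers; the grasp point (between the pads) lies ctrl.hold_point_z behind it (ctrl.hold_point_z is the distance from the TCP to the grasp point, in m); z points along the fingers, x is the direction in which the jaws open and shut, and the axes are right-handed (so a half turn about z gives the same grasp; the last joint's range is limited). The gripper opens to 85 mm and grips with 20 to 120 N. Pads are 22 mm wide; open, the fingers measure 114 mm over their backs; the gripper's body (76 mm by 85 mm) begins 54 mm behind the grasp point. The pads swing forward as they close: fully open they stand 13 mm farther back than shut.
Start: joints at [-1.479, 0.286, 1.577, -0, 1.279, -0.15], TCP at [0.162, -0.655, 0.231] pointing down, gripper open.
Joint ranges: [-2.77, 2.77], [-0.9, 2.22], [0.21, 2.48], [-1.53, 4.67], [0.24, 2.81], [-2.84, 2.84]. Speed limits (rad/s): [2.79, 2.79, 3.14, 3.14, 3.14, 3.14].

### API

Orientations are given as a unit quaternion [x, y, z, w].
In Python, from plant import ctrl gives the robot as it stands.
- The arm moves only by the tool step_arm, never from a script. Its arguments are lists of equal length, an entry for each row: "gripper": the gripper's target within -1 to 1 (shut at 1, half-way at 0, fully open at -1); "linear": the shift along the tool's x, y, z in m, a list of three; "delta_rot": the turn, a rotation vector about the tool's x, y, z in degrees, a list of three. A call has 1 to 20 rows; each row is the pose to reach, as a shift and turn from the pose commanded when the call began, along the tool's axes at that moment; what a row does not reach only later rows make up. A row lasts 1/8 s, in which the tool goes at most 62.5 mm and 10.7 degrees, less where a joint would pass 70% of its speed; a pose out of reach is approached as far as the arm can. A call with a gripper value outside its range is refused whole. The fingers move at their own pace and stop on an object; "grip_force" is the grip in N (left out, the last holds). Time passes only in rows, so rows that repeat a pose let the fingers close. It gives the time, the measured TCP pose, the force and the opening at its end, in the units of the state.
- ctrl.get_state(): the state, without advancing time (a new reading comes with each control period).
- ctrl.read_camera(name): name is "scene" or "top" or "wrist"; returns a dict with "frame" (400x640x3 uint8, red, green, blue), "fx", "fy", "cx", "cy" (pixels), "view" (4x4, takes a point from world to camera coordinates). Camera axes: x right, y down, z forward; pixel columns grow to the right and rows downward; lengths in m; the calibration is good to about 2 mm. The wrist camera is an equidistant fisheye: a pixel r from the principal point sees the ray r / f radians off the axis. A picture is of the moment at which its call begins. There is no depth.
- ctrl.sign_off(): hands the job in, once; it reports no verdict.
The state is a dict: "time": time; "qpos": joint angles; "dq": joint speeds; "joint_efforts": joint torques, N m; "eef_pos": TCP position; "tcp_rot": TCP orientation; "contact_force": force on the tool from outside, world axes, zero at the start; "wrist_torque": the same for the moment, N m; "opening": opening from 0.0 (shut) to 1.0 (fully open).
Only numpy, scipy, OpenCV 4.12 (cv2) and the standard library are available. Lean on these libraries where they do the work, as an engineer would, in place of code of your own. Each camera call takes 0.05 s, during which the arm holds its last target. There are 200 camera calls.

## Working session

There is one attempt and no reset: what is moved stays moved. The work goes in short steps, Python scripts to look and compute and a tool call to move; the robot and the scene stay as the last step left them, time stands still between calls to the robot, and variables do not carry over. Pictures are saved under pics/ and viewed, on a budget of 10 in all, crops included, one or two more only if the job needs it, and the job is handed in when it is done.

Besides the shell and the picture viewer there is one more tool, called after "Emit:" by a JSON object that holds its "api" and its "payload". step_arm: Moves the arm, as the interface text tells. Its arguments: {"type":"object","properties":{"gripper":{"type":"array"},"linear":{"type":"array"},"delta_rot":{"type":"array"},"grip_force":{"type":"number"}},"required":["gripper","linear","delta_rot"]}

```bash
mkdir -p pics; ls; cat > h.py <<'E'
import numpy as np, cv2
from plant import ctrl
def cam(n):
    c=ctrl.read_camera(n); c['view']=np.array(c['view']); return c
def save(c,p,crop=None,s=1):
    f=c['frame'][:,:,::-1]
    if crop: f=f[crop[1]:crop[3],crop[0]:crop[2]]
    cv2.imwrite(p,cv2.resize(f,None,fx=s,fy=s,interpolation=cv2.INTER_CUBIC))
def ray(c,u,v,fish=False):
    x=(u-c['cx'])/c['fx'];y=(v-c['cy'])/c['fy']
    if fish:
        r=np.hypot(x,y); d=np.array([np.sin(r)*x/max(r,1e-9),np.sin(r)*y/max(r,1e-9),np.cos(r)])
    else: d=np.array([x,y,1.])
    R=c['view'][:3,:3];t=c['view'][:3,3]
    return -R.T@t, R.T@d/np.linalg.norm(d)
def plane(c,u,v,z,fish=False):
    o,d=ray(c,u,v,fish); return o+d*(z-o[2])/d[2]
def proj(c,p):
    q=c['view'][:3,:3]@np.array(p)+c['view'][:3,3]; return c['fx']*q[0]/q[2]+c['cx'],c['fy']*q[1]/q[2]+c['cy']
E
python3 - <<'E'
from h import *
print(ctrl.hold_point_z, ctrl.get_state())
a=cam('top');b=cam('scene')
for c in(a,b): print(c['fx'],c['cx'],c['cy'],ray(c,320,200))
save(a,'pics/top1.png',None,1.25);save(b,'pics/scene1.png',None,1.25)
E
```

```text
pics
0.0187 {'time': 0.0, 'qpos': array([-1.47901268e+00,  2.87177193e-01,  1.57819143e+00, -9.94555142e-06,
        1.27859812e+00, -1.50022444e-01]), 'dq': array([-4.89132736e-04,  7.91157164e-06,  5.32576531e-04, -8.15569955e-04,
       -4.22335205e-04,  1.66505741e-04]), 'joint_efforts': array([-9.43709529e-04, -4.05977368e+01, -2.92627305e+01, -2.04109942e-04,
        5.85088841e-03, -1.55917828e-06]), 'eef_pos': array([ 0.1615834 , -0.65469155,  0.22993168]), 'tcp_rot': array([ 0.78722856, -0.61666019, -0.00081804, -0.00086018]), 'contact_force': array([-0.02928261, -0.9264967 , -0.35518352]), 'wrist_torque': array([-0.02525885, -0.02812233, -0.01886779]), 'opening': 0.9993875365913212}
442.50745044201994 320.61910501988575 202.92125842883684 (array([0.27586485, 0.08564421, 1.4005137 ]), array([ 0.19626029,  0.01736559, -0.98039805]))
520.2357495898489 315.51670638452083 197.3418369407473 (array([-0.41572319, -0.62861396,  0.61873504]), array([ 0.73480603,  0.54644609, -0.40181683]))
```

View pics/top1.png

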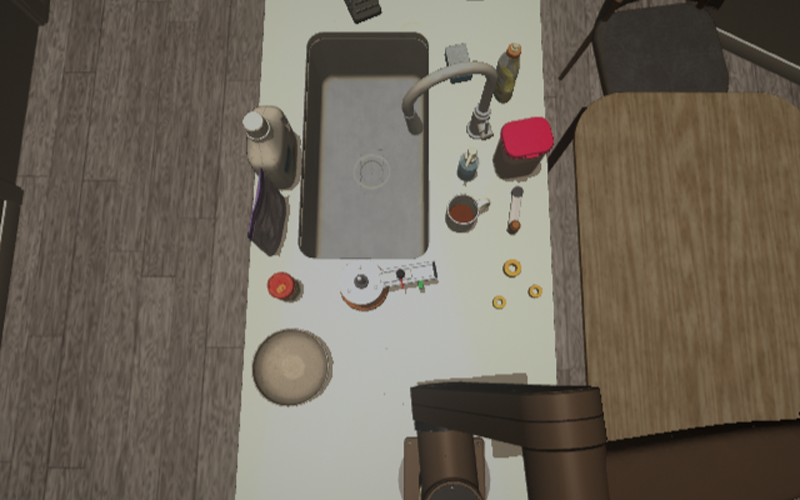

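View pics/scene1.png

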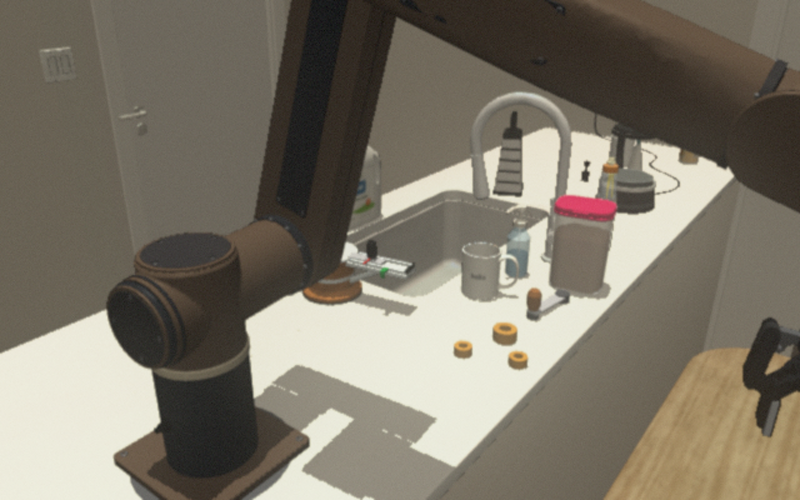

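The top view (pixels at 1.25x) shows the largest ring at (512,268), with small rings at (499,302) and (535,291). The mill is at (362,282), its guide points right with the knob at (400,273), and the green clip is at (421,285). The scene view agrees, but the arm hides most of the mill there.

```bash
python3 - <<'E'
from h import *
a=cam('top');b=cam('scene')
def blobs(c,lo,hi,box,mn=4):
    h=cv2.cvtColor(c['frame'],cv2.COLOR_RGB2HSV);m=cv2.inRange(h,lo,hi)
    k=np.zeros_like(m);x0,y0,x1,y1=box;k[y0:y1,x0:x1]=m[y0:y1,x0:x1]
    n,l,s,ce=cv2.connectedComponentsWithStats(k)
    return [(s[i].tolist(),ce[i].round(2)) for i in range(1,n) if s[i][4]>=mn]
for n,c,box,gb in(('top',a,(380,195,450,255),(260,190,370,260)),('scene',b,(350,250,430,300),(230,170,340,260))):
    for s,ce in blobs(c,(10,120,80),(30,255,255),box,8): 
        u,v=s[0]+(s[2]-1)/2,s[1]+(s[3]-1)/2
        print(n,'brass',s,ce,plane(c,u,v,.012 if n=='scene' else .02).round(4),plane(c,*ce,.02).round(4))
    for s,ce in blobs(c,(45,90,40),(85,255,255),gb,3): print(n,'green',s,ce,plane(c,*ce,.087).round(4))
    for s,ce in blobs(c,(0,120,80),(8,255,255),gb,3): print(n,'red',s,ce,plane(c,*ce,.095).round(4))
    for s,ce in blobs(c,(0,0,0),(180,255,60),gb,6): print(n,'dark',s,ce,plane(c,*ce,.125).round(4))
save(a,'pics/mill_top.png',(260,195,370,260),7)
E
```

```text
top brass [403, 208, 14, 14, 115] [409.66 214.03] [ 0.5074 -0.1725  0.02  ] [ 0.5089 -0.1731  0.02  ]
top brass [423, 228, 11, 10, 62] [427.89 232.69] [ 0.4507 -0.2286  0.02  ] [ 0.4501 -0.2282  0.02  ]
top brass [395, 237, 10, 10, 60] [399.13 241.58] [ 0.4218 -0.139   0.02  ] [ 0.4216 -0.1378  0.02  ]
top green [335, 225, 3, 6, 17] [336.06 227.35] [0.4557 0.0601 0.087 ]
top red [321, 223, 2, 8, 11] [321.27 227.18] [0.4548 0.1042 0.095 ]
top dark [347, 211, 2, 10, 11] [347.55 215.45] [0.4857 0.0274 0.125 ]
top dark [318, 216, 6, 7, 32] [320.22 218.88] [0.4751 0.1071 0.125 ]
top dark [290, 223, 3, 4, 7] [290.71 224.86] [0.4569 0.1928 0.125 ]
scene brass [395, 259, 18, 10, 120] [403.86 263.27] [ 0.5221 -0.1688  0.012 ] [ 0.5111 -0.175   0.02  ]
scene brass [364, 273, 13, 8, 73] [370.05 276.75] [ 0.4287 -0.1375  0.012 ] [ 0.4168 -0.1445  0.02  ]
scene brass [408, 281, 14, 9, 85] [414.28 285.29] [ 0.4574 -0.2299  0.012 ] [ 0.4446 -0.2353  0.02  ]
scene green [305, 215, 5, 5, 15] [306.4 216.6] [0.4586 0.0614 0.087 ]
scene red [291, 209, 2, 2, 3] [291.67 209.67] [0.4542 0.1029 0.095 ]
scene dark [230, 170, 51, 65, 1920] [253.47 192.62] [0.4241 0.1982 0.125 ]
scene dark [294, 193, 7, 13, 79] [297.01 199.  ] [0.4586 0.0896 0.125 ]
```

View pics/mill_top.png

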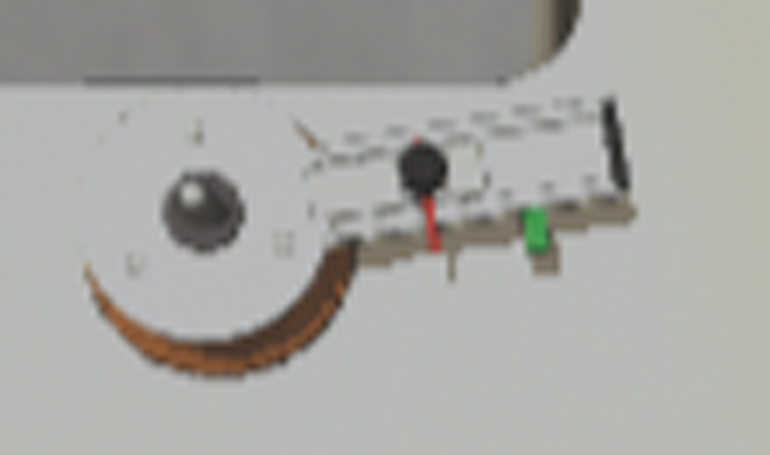

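The crop shows the shoulder centre at (204,211), the knob at (422,168), the red pointer at (431,225) and the green clip at (537,230), all in crop pixels at 7x. Next I'll move above the collar and look closer.

Emit:
{"api": "step_arm", "payload": {"gripper": [-1,-1,-1,-1,-1,-1,-1,-1,-1,-1,-1,-1,-1], "linear": [[-0.038,-0.045,0],[-0.077,-0.09,0],[-0.115,-0.135,0],[-0.154,-0.18,0],[-0.192,-0.225,0],[-0.23,-0.27,0],[-0.27,-0.315,0],[-0.307,-0.36,0],[-0.346,-0.405,0],[-0.384,-0.451,0],[-0.384,-0.451,0],[-0.384,-0.451,0],[-0.384,-0.451,0]], "delta_rot": [[0,0,0],[0,0,0],[0,0,0],[0,0,0],[0,0,0],[0,0,0],[0,0,0],[0,0,0],[0,0,0],[0,0,0],[0,0,0],[0,0,0],[0,0,0]]}}

```text
time: 1.82
eef_pos: [0.507, -0.1755, 0.2312]
tcp_rot: [0.787, -0.617, -0.0, 0.0]
contact_force: [0.6, -0.2, 0.5]
opening: 1.0
```

```bash
python3 - <<'E'
from h import *
s=ctrl.get_state();print(s['time'],s['eef_pos'],s['tcp_rot'],s['contact_force'])
w=cam('wrist');print(w['fx'],w['cx'],w['cy'],ray(w,320,200,True));save(w,'pics/w1.png',None,1.25)
np.save('w1.npy',w,allow_pickle=True)
E
```

```text
1.825 [ 0.50700215 -0.17553122  0.23121255] [ 7.86687576e-01 -6.17351297e-01 -1.05866684e-04  1.48305139e-04] [ 0.57592513 -0.17451123  0.52998641]
309.70691628693146 321.460242313824 200.85823225721236 (array([ 0.58476023, -0.15665147,  0.37342557]), array([-0.29902614, -0.06881192, -0.95176063]))
```

View pics/w1.png

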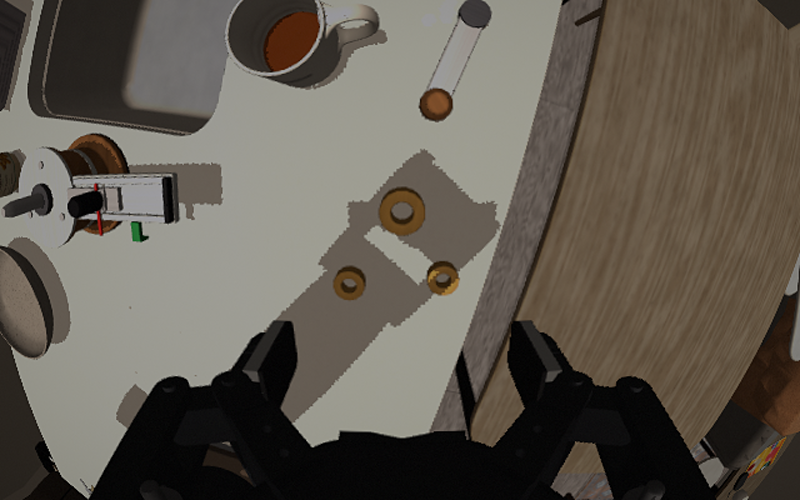

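The wrist view shows the collar at about (402,211), the small rings at (349,283) and (442,278), and the crank at (455,55), well clear. The mill is on the left: shaft tip (8,210), knob (85,203), clip (138,232).

```bash
python3 - <<'E'
from h import *
w=np.load('w1.npy',allow_pickle=True).item()
h=cv2.cvtColor(w['frame'],cv2.COLOR_RGB2HSV);m=cv2.inRange(h,(8,110,40),(32,255,255))
k=np.zeros_like(m);k[140:195,295:350]=m[140:195,295:350]
cs,_=cv2.findContours(k,cv2.RETR_EXTERNAL,cv2.CHAIN_APPROX_NONE)
c=max(cs,key=len)[:,0,:]
p=np.array([plane(w,u,v,.022,True)[:2] for u,v in c]);(x,y),r=cv2.minEnclosingCircle(p.astype(np.float32));print(x,y,r,p.mean(0))
R=np.array([[.2387,-.9711],[-.9711,-.2387]])
s=ctrl.get_state()['eef_pos'];print('tool shift',R@(np.array([x,y])-s[:2]))
E
```

```text
0.5112269520759583 -0.17490297555923462 0.022960098460316658 [ 0.51162627 -0.17451741]
tool shift [ 0.00029735 -0.00431112]
```

Emit:
{"api": "step_arm", "payload": {"gripper": [-1,-1,-1,-1,-1,-1,-1,0.3,0.6,0.8,0.8,0.8,0.8], "linear": [[0,-0.004,0.05],[0,-0.004,0.1],[0,-0.004,0.15],[0,-0.004,0.19],[0,-0.004,0.22],[0,-0.004,0.23],[0,-0.004,0.23],[0,-0.004,0.23],[0,-0.004,0.23],[0,-0.004,0.23],[0,-0.004,0.23],[0,-0.004,0.23],[0,-0.004,0.23]], "delta_rot": [[0,0,0],[0,0,0],[0,0,0],[0,0,0],[0,0,0],[0,0,0],[0,0,0],[0,0,0],[0,0,0],[0,0,0],[0,0,0],[0,0,0],[0,0,0]], "grip_force": 40}}

```text
time: 3.5
eef_pos: [0.5126, -0.1741, 0.003]
tcp_rot: [0.787, -0.617, 0.001, -0.0]
contact_force: [-0.6, 0.6, 6.2]
opening: 0.497
```

Emit:
{"api": "step_arm", "payload": {"gripper": [0.8,0.8,0.8,0.8,0.8,0.8,0.8,0.8,0.8,0.8,0.8,0.8], "linear": [[0,0,-0.02],[0,0,-0.06],[0,0,-0.11],[0,0,-0.16],[0,0,-0.21],[0,0,-0.23],[-0.03,0,-0.23],[-0.08,-0.006,-0.23],[-0.13,-0.01,-0.23],[-0.177,-0.013,-0.23],[-0.177,-0.013,-0.23],[-0.177,-0.013,-0.23]], "delta_rot": [[0,0,0],[0,0,0],[0,0,0],[0,0,0],[0,0,0],[0,0,0],[0,0,0],[0,0,0],[0,0,0],[0,0,0],[0,0,0],[0,0,0]]}}

```text
time: 5.0
eef_pos: [0.4817, 0.0013, 0.2313]
tcp_rot: [0.787, -0.616, 0.0, 0.0]
contact_force: [-0.5, -0.8, -0.7]
opening: 0.495
```

```bash
python3 - <<'E'
from h import *
s=ctrl.get_state();print(s['time'],s['eef_pos'],s['tcp_rot'],s['contact_force'],s['opening'])
w=cam('wrist');save(w,'pics/w2.png',None,1.25)
np.save('w2.npy',w,allow_pickle=True)
b=cam('scene');np.save('s2.npy',b,allow_pickle=True)
E
```

```text
5.0 [0.48165949 0.00129538 0.2312833 ] [ 7.87442347e-01 -6.16388247e-01  2.42756211e-04  1.43491254e-04] [-0.4537019  -0.76915195 -0.6934251 ] 0.49481835020927095
```

View pics/w2.png

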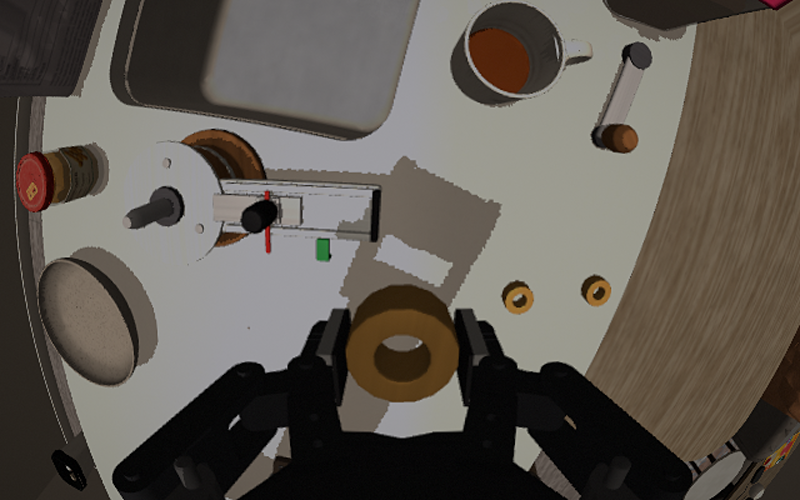

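The collar is held squarely between the pads at (402,345). The mill is clear in view: shoulder at (171,205), shaft tip about (128,221), knob top about (253,220), clip at (322,249), guide end corners near (380,186) and (378,242).

```bash
python3 - <<'E'
from h import *
w=np.load('w2.npy',allow_pickle=True).item()
P=lambda u,v,z:print((u,v,z),plane(w,u/1.25,v/1.25,z,True)[:2].round(4))
P(171,205,.098);P(127,221,.15);P(254,221,.13);P(268,250,.098);P(380,188,.092);P(375,240,.092);P(225,180,.092)
h=cv2.cvtColor(w['frame'],cv2.COLOR_RGB2HSV)
for n,lo,hi in(('g',(45,90,40),(85,255,255)),('r',(0,150,80),(6,255,255))):
    m=cv2.inRange(h,lo,hi)[140:215,200:280];ys,xs=np.nonzero(m);print(n,len(xs),xs.min()+200,xs.max()+200,ys.min()+140,ys.max()+140)
    P((xs.mean()+200)*1.25,(ys.mean()+140)*1.25,.09)
# two-view check top/wrist for clip
save(w,'pics/w2c.png',(80,100,320,220),3.3)
E
```

```text
(171, 205, 0.098) [0.4658 0.1918]
(127, 221, 0.15) [0.4639 0.1987]
(254, 221, 0.13) [0.4794 0.1037]
(268, 250, 0.098) [0.4484 0.1   ]
(380, 188, 0.092) [0.5139 0.0253]
(375, 240, 0.092) [0.4743 0.02  ]
(225, 180, 0.092) [0.4943 0.1464]
g 156 254 262 191 208
(np.float64(322.5721153846154), np.float64(248.96634615384613), 0.09) [0.4569 0.0584]
r 90 212 215 153 201
(np.float64(267.06944444444446), np.float64(227.76388888888889), 0.09) [0.4633 0.1057]
```

View pics/w2c.png

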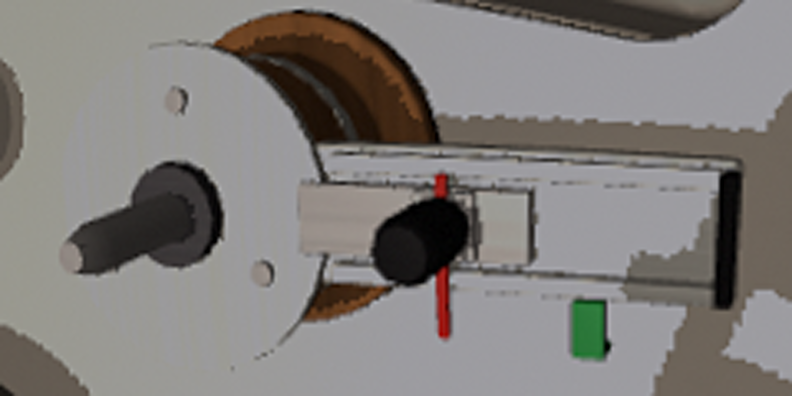

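```bash
python3 - <<'E'
from h import *
w=np.load('w2.npy',allow_pickle=True).item()
a=cam('top')
g=lambda x,y,z:plane(w,x/3.3+79.65,y/3.3+99.65,z,True)[:2]
t=g(75,256,.15);sh=g(173,212,.098);k=g(402,255,.13);c1=g(741,162,.092);c2=g(733,300,.09)
T=lambda x,y,z:plane(a,x/7+259.57,y/7+194.57,z)[:2]
print('wrist tip',t,'shoulder',sh,'knob',k,np.linalg.norm(t-k),np.linalg.norm(sh-k),'end',c1,c2)
print('top shoulder',T(204,211,.098),'tip?',T(188,193,.15),'knob',T(422,168,.13),'green',T(537,228,.087),'ptr end',T(433,246,.095))
for s,n in((t,'tip'),(sh,'sh'),((t+sh)/2,'mean')):
  d=(k-s)/np.linalg.norm(k-s);print(n,'dir',d,np.degrees(np.arctan2(d[1],d[0])),'green along',[(np.array(q)-k)@d for q in((.4569,.0584),g(589,328,.09),g(589,328,.087),T(537,228,.087)-T(422,168,.13)+k)])
b=np.load('s2.npy',allow_pickle=True).item()
save(b,'pics/s2c.png',(220,150,360,255),5.5)
E
```

```text
wrist tip [0.46368777 0.19777323] shoulder [0.46471389 0.19796753] knob [0.47894795 0.1052962 ] 0.09372766142032092 0.0937581181208572 end [0.5154931  0.02551266] [0.47547643 0.0187144 ]
top shoulder [0.46109601 0.20104413] tip? [0.46106831 0.2031462 ] knob [0.47518694 0.10805054] green [0.45634097 0.05942901] ptr end [0.44722797 0.10368264]
tip dir [ 0.16281406 -0.98665677] -80.62972754215185 green along [np.float64(0.04268073389126365), np.float64(0.04274354972889658), np.float64(0.04217133639394015), np.float64(0.044904379798869534)]
sh dir [ 0.1518169  -0.98840863] -81.26776676750731 green along [np.float64(0.04300535467297711), np.float64(0.04306714876430346), np.float64(0.04250613599627752), np.float64(0.045196810416778574)]
mean dir [ 0.15731703 -0.98754815] -80.94879897948124 green along [np.float64(0.04284373476780632), np.float64(0.04290604061509556), np.float64(0.042339419690195744), np.float64(0.04505131719852463)]
```

View pics/s2c.png

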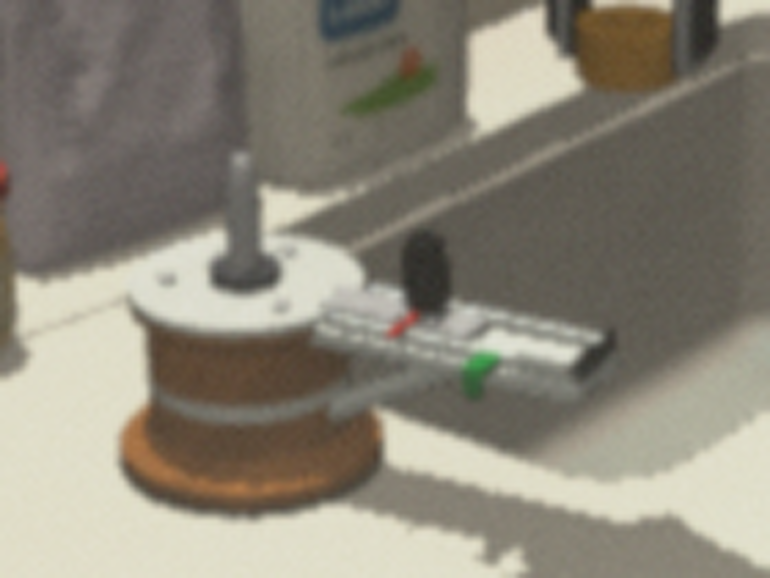

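The scene crop shows the mill shaft upright with its tip at (240,155), the knob at (427,270), the pointer at (405,325) and the clip at (480,372). Wrist and top views put the shaft near (0.463, 0.199), 2-3 mm apart. I'll move above it, lower to just over the tip, and check.

Emit:
{"api": "step_arm", "payload": {"gripper": [0.8,0.8,0.8,0.8,0.8,0.8,0.8,0.8,0.8,0.8], "linear": [[-0.04,-0.006,0],[-0.09,-0.013,0],[-0.14,-0.021,0],[-0.18,-0.027,0],[-0.197,-0.029,0],[-0.197,-0.029,0.03],[-0.197,-0.029,0.055],[-0.197,-0.029,0.066],[-0.197,-0.029,0.066],[-0.197,-0.029,0.066]], "delta_rot": [[0,0,1],[0,0,2],[0,0,3],[0,0,4.4],[0,0,4.4],[0,0,4.4],[0,0,4.4],[0,0,4.4],[0,0,4.4],[0,0,4.4]]}}

```text
time: 6.4
eef_pos: [0.4637, 0.1994, 0.1666]
tcp_rot: [0.763, -0.647, 0.001, -0.001]
contact_force: [-1.3, -0.9, -0.1]
opening: 0.501
```

```bash
python3 - <<'E'
from h import *
s=ctrl.get_state();print(s['time'],s['eef_pos'],s['tcp_rot'],s['contact_force'],s['opening'])
w=cam('wrist');np.save('w3.npy',w,allow_pickle=True)
b=cam('scene')
W=cv2.resize(w['frame'][150:330,200:440],None,fx=1.67,fy=1.67);S=cv2.resize(b['frame'][110:230,200:360],None,fx=2.5,fy=2.5)
print(W.shape,S.shape)
cv2.imwrite('pics/c3.png',np.hstack([W,S[:W.shape[0]] if S.shape[0]>=W.shape[0] else np.pad(S,((0,W.shape[0]-S.shape[0]),(0,0),(0,0)))])[:,:,::-1])
E
```

```text
6.4 [0.46371374 0.19938565 0.16659088] [ 7.62765928e-01 -6.46673762e-01  7.02268920e-04 -8.31691572e-04] [-1.25612743 -0.89368455 -0.09313792] 0.5008964843002875
(301, 401, 3) (300, 400, 3)
```

View pics/c3.png

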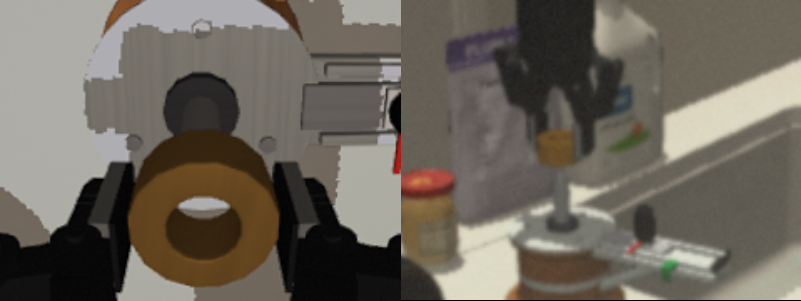

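The wrist crop (left) shows the bore at x≈204 and the shoulder at x≈201. The scene crop (right) shows the collar at x≈557 and the shaft at x≈561. I'll quantify that before inserting.

```bash
python3 - <<'E'
from h import *
b=cam('scene');w=np.load('w3.npy',allow_pickle=True).item()
h=cv2.cvtColor(b['frame'],cv2.COLOR_RGB2HSV)
m=cv2.inRange(h,(8,110,60),(28,255,255))[155:185,245:285];ys,xs=np.nonzero(m);
print('collar cols',[(y+155,xs[ys==y].min()+245,xs[ys==y].max()+245) for y in sorted(set(ys))])
g=b['frame'].astype(int).sum(2)
for v in range(178,200,3): print(v,g[v,250:278].tolist())
p0=proj(b,(.4637,.1994,.16));p1=proj(b,(.4637,.1994,.12));print(p0,p1)
# wrist: collar top rim / shoulder
q=lambda x,y,z:plane(w,x/1.67+199.8,y/1.67+149.8,z,True)[:2].round(4)
print('shoulder',q(201,105,.098),'collar top',q(203.5,228,.188),'bore',q(204,226,.188))
E
```

```text
collar cols [(np.int64(162), np.int64(257), np.int64(265)), (np.int64(163), np.int64(255), np.int64(268)), (np.int64(164), np.int64(255), np.int64(268)), (np.int64(165), np.int64(255), np.int64(268)), (np.int64(166), np.int64(255), np.int64(268)), (np.int64(167), np.int64(255), np.int64(268)), (np.int64(168), np.int64(255), np.int64(268)), (np.int64(169), np.int64(255), np.int64(268)), (np.int64(170), np.int64(255), np.int64(268)), (np.int64(171), np.int64(255), np.int64(268)), (np.int64(172), np.int64(255), np.int64(268)), (np.int64(173), np.int64(256), np.int64(268)), (np.int64(174), np.int64(256), np.int64(269)), (np.int64(175), np.int64(257), np.int64(267))]
178 [277, 276, 266, 269, 265, 282, 271, 279, 268, 272, 253, 265, 276, 297, 278, 285, 306, 299, 304, 307, 321, 327, 332, 325, 333, 333, 320, 335]
181 [274, 276, 273, 277, 278, 266, 281, 281, 277, 276, 266, 264, 295, 307, 297, 279, 268, 288, 306, 312, 314, 317, 326, 330, 334, 335, 327, 325]
184 [265, 269, 266, 260, 275, 271, 275, 258, 259, 249, 250, 266, 287, 289, 295, 288, 327, 469, 541, 486, 462, 453, 447, 427, 374, 336, 336,
[... 230 characters left out ...]
 279, 305, 447, 591, 615, 596, 577, 543, 469, 383, 337, 305, 289]
193 [355, 385, 448, 476, 500, 578, 600, 599, 611, 585, 534, 386, 302, 293, 290, 285, 306, 435, 562, 595, 585, 569, 573, 532, 531, 505, 467, 442]
196 [365, 380, 417, 428, 433, 423, 410, 365, 323, 276, 252, 252, 277, 294, 288, 280, 248, 233, 237, 273, 331, 336, 341, 359, 443, 508, 492, 535]
199 [336, 333, 356, 352, 357, 355, 340, 318, 234, 197, 173, 191, 214, 225, 231, 216, 191, 185, 179, 178, 203, 282, 330, 347, 357, 351, 359, 350]
(np.float64(263.6082926130285), np.float64(174.5005841605759)) (np.float64(264.1996765158324), np.float64(189.46629467531798))
shoulder [0.4661 0.2006] collar top [0.4628 0.199 ] bore [0.4634 0.199 ]
```

Emit:
{"api": "step_arm", "payload": {"gripper": [0.8,0.8,0.8,0.8,0.8,0.8,0.8], "linear": [[0,-0.001,0],[0,-0.001,0.01],[0,-0.001,0.017],[0,-0.001,0.024],[0,-0.001,0.03],[0,-0.001,0.034],[0,-0.001,0.034]], "delta_rot": [[0,0,0],[0,0,0],[0,0,0],[0,0,0],[0,0,0],[0,0,0],[0,0,0]]}}

```text
time: 7.42
eef_pos: [0.4635, 0.1997, 0.1309]
tcp_rot: [0.763, -0.646, -0.0, 0.0]
contact_force: [0.1, 0.0, -0.4]
opening: 0.501
```

Emit:
{"api": "step_arm", "payload": {"gripper": [0.8,0.8,0.8,0.8,0.8,0.8], "linear": [[0,0,0.008],[0,0,0.016],[0,0,0.022],[0,0,0.026],[0,0,0.029],[0,0,0.029]], "delta_rot": [[0,0,0],[0,0,0],[0,0,0],[0,0,0],[0,0,0],[0,0,0]]}}

```text
time: 8.18
eef_pos: [0.4636, 0.1998, 0.1021]
tcp_rot: [0.763, -0.646, -0.0, 0.0]
contact_force: [0.0, -0.5, -1.3]
opening: 0.5
```

Emit:
{"api": "step_arm", "payload": {"gripper": [0,-0.2,-0.4,-0.6,-0.6,-0.6,-0.6,-0.6,-0.6,-0.6], "linear": [[0,0,0.001],[0,0,0.001],[0,0,0.001],[0,0,0.001],[0,0,-0.01],[0,0,-0.04],[0,0,-0.08],[0,0,-0.11],[0,0,-0.11],[0,0,-0.11]], "delta_rot": [[0,0,0],[0,0,0],[0,0,0],[0,0,0],[0,0,0],[0,0,0],[0,0,0],[0,0,0],[0,0,0],[0,0,0]]}}

```text
time: 9.43
eef_pos: [0.4632, 0.1997, 0.2117]
tcp_rot: [0.763, -0.646, -0.0, 0.0]
contact_force: [1.1, 1.0, -0.5]
opening: 0.801
```

```bash
python3 - <<'E'
from h import *
s=ctrl.get_state();print(s['time'],s['eef_pos'],s['tcp_rot'],s['contact_force'],s['opening'])
w=cam('wrist');np.save('w4.npy',w,allow_pickle=True)
b=cam('scene')
W=cv2.resize(w['frame'][130:310,200:440],None,fx=1.67,fy=1.67);S=cv2.resize(b['frame'][150:250,220:353],None,fx=3,fy=3)
cv2.imwrite('pics/c4.png',np.hstack([W[:300],S])[:,:,::-1])
E
```

```text
9.425 [0.46318366 0.19965532 0.21166624] [ 7.62971641e-01 -6.46431772e-01 -2.92286821e-04  3.92383156e-04] [ 1.06538222  1.0222033  -0.53624002] 0.8005667877485098
```

View pics/c4.png

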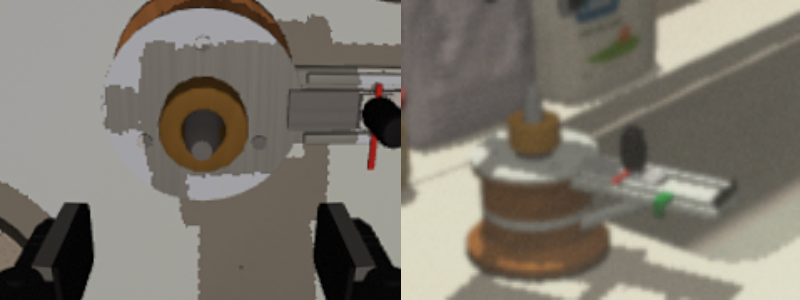

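The collar sits flat on the shoulder around the shaft (wrist crop (203,123), scene crop (533,130)), and the lock is still at home. Next is the knob.

Emit:
{"api": "step_arm", "payload": {"gripper": [-0.6,-0.4,-0.2,-0.2,-0.2,-0.2,-0.2,-0.2,0.3,0.6,1,1,1,1], "linear": [[0.04,0,0],[0.08,-0.001,0],[0.096,-0.001,0],[0.096,-0.001,0.03],[0.096,-0.001,0.07],[0.096,-0.001,0.1],[0.096,-0.001,0.112],[0.096,-0.001,0.112],[0.096,-0.001,0.112],[0.096,-0.001,0.112],[0.096,-0.001,0.112],[0.096,-0.001,0.112],[0.096,-0.001,0.112],[0.096,-0.001,0.112]], "delta_rot": [[0,0,0],[0,0,0],[0,0,0],[0,0,0],[0,0,0],[0,0,0],[0,0,0],[0,0,0],[0,0,0],[0,0,0],[0,0,0],[0,0,0],[0,0,0],[0,0,0]], "grip_force": 60}}

```text
time: 11.28
eef_pos: [0.4815, 0.1059, 0.1021]
tcp_rot: [0.763, -0.647, 0.001, -0.001]
contact_force: [-2.1, 3.5, 5.6]
opening: 0.211
```

Emit:
{"api": "step_arm", "payload": {"gripper": [1,1,1,1,1,1,1,1], "linear": [[0.004,0,-0.002],[0.01,0,-0.002],[0.017,0,-0.002],[0.024,0,-0.002],[0.031,0,-0.002],[0.037,0,-0.002],[0.041,0,-0.002],[0.041,0,-0.002]], "delta_rot": [[0,0,0],[0,0,0],[0,0,0],[0,0,0],[0,0,0],[0,0,0],[0,0,0],[0,0,0]]}}

```text
time: 12.28
eef_pos: [0.4883, 0.066, 0.1022]
tcp_rot: [0.762, -0.647, 0.0, -0.003]
contact_force: [4.2, 7.5, -2.7]
opening: 0.209
```

```bash
python3 - <<'E'
from h import *
s=ctrl.get_state();print(s['time'],s['eef_pos'],s['tcp_rot'],s['contact_force'],s['opening'])
w=cam('wrist');np.save('w5.npy',w,allow_pickle=True)
b=cam('scene');np.save('s5.npy',b,allow_pickle=True)
a=cam('top');np.save('t5.npy',a,allow_pickle=True)
W=cv2.resize(w['frame'][180:330,220:420],None,fx=2,fy=2);S=cv2.resize(b['frame'][180:230,260:327],None,fx=6,fy=6)
cv2.imwrite('pics/c5.png',np.hstack([W[:300],S])[:,:,::-1])
E
```

```text
12.275 [0.48829159 0.06603945 0.10223492] [ 7.62387070e-01 -6.47115379e-01  3.05192910e-04 -2.74743368e-03] [ 4.18752522  7.50331337 -2.71290778] 0.20907944895124983
```

View pics/c5.png

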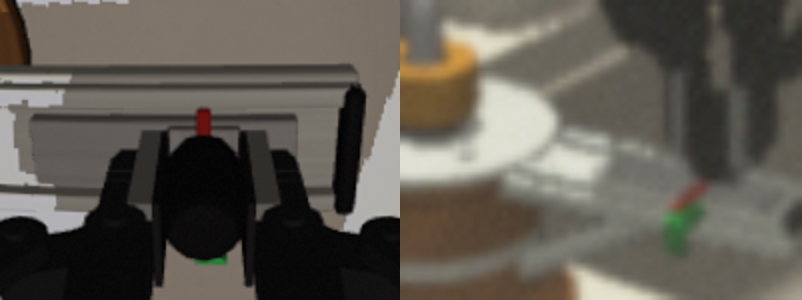

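The grip holds, and the pointer is close to the mark. The wrist crop shows the pointer's far end at (204,120) and green at (198-227,261). The scene crop shows the red pointer at (688,193) just above the green clip at (680,225). I'll compute the remaining offset along the guide.

```bash
cat > m.py <<'E'
from h import *
d=np.array([.165,-.9863])
def meas(w,b,a,tcp):
    for n,c,f,box in(('wrist',w,True,(270,220,380,320)),('scene',b,False,(285,190,320,230)),('top',a,False,(300,200,350,245))):
        h=cv2.cvtColor(c['frame'],cv2.COLOR_RGB2HSV);o={}
        for k,rs,z in(('g',[((45,90,40),(85,255,255))],.09),('r',[((0,110,60),(8,255,255)),((172,110,60),(180,255,255))],.097)):
            m=sum(cv2.inRange(h,*r) for r in rs);x0,y0,x1,y1=box;ys,xs=np.nonzero(m[y0:y1,x0:x1])
            if len(xs)==0: print(n,k,'none');continue
            P=np.array([plane(c,u+x0,v+y0,z,f)[:2] for u,v in zip(xs,ys)])
            L=(P-tcp[:2])@d;S=(P-tcp[:2])@np.array([-.9863,-.165]);o[k]=(L.min()+L.max())/2
            print(n,k,len(xs),'along mm: mid %.1f min %.1f max %.1f mean %.1f; side %.1f..%.1f'%tuple(1e3*q for q in(o[k],L.min(),L.max(),L.mean(),S.min(),S.max())))
        if len(o)==2: print(n,'g-r mm %.1f'%(1e3*(o['g']-o['r'])))
E
python3 - <<'E'
from m import *
L=lambda n:np.load(n,allow_pickle=True).item()
meas(L('w5.npy'),L('s5.npy'),L('t5.npy'),ctrl.get_state()['eef_pos'])
E
```

```text
wrist g 40 along mm: mid 2.3 min -2.0 max 6.7 mean 3.1; side 39.0..42.2
wrist r 96 along mm: mid 0.3 min -1.5 max 2.2 mean 0.2; side -13.3..-6.3
wrist g-r mm 2.0
scene g 17 along mm: mid 4.3 min -2.2 max 10.9 mean 3.7; side 25.0..53.2
scene r 3 along mm: mid 1.2 min 0.6 max 1.7 mean 1.2; side 18.4..30.5
scene g-r mm 3.2
top g none
top r none
```

Five estimates put the remaining pull at 2.0-3.2 mm, so I'll pull 2.5 mm more and ease the side load.

Emit:
{"api": "step_arm", "payload": {"gripper": [1,1,1,1], "linear": [[0.001,-0.001,0],[0.0025,-0.001,0],[0.0025,-0.001,0],[0.0025,-0.001,0]], "delta_rot": [[0,0,0],[0,0,0],[0,0,0],[0,0,0]]}}

```text
time: 12.92
eef_pos: [0.4887, 0.064, 0.1022]
tcp_rot: [0.763, -0.647, -0.001, -0.002]
contact_force: [1.4, 7.3, -0.9]
opening: 0.209
```

```bash
python3 - <<'E'
from m import *
s=ctrl.get_state();print(s['time'],s['eef_pos'],s['tcp_rot'],s['contact_force'],s['opening'])
w=cam('wrist');b=cam('scene');a=cam('top')
meas(w,b,a,s['eef_pos'])
W=cv2.resize(w['frame'][200:320,260:380],None,fx=3,fy=3,interpolation=cv2.INTER_CUBIC);S=cv2.resize(b['frame'][175:235,245:333],None,fx=5,fy=5,interpolation=cv2.INTER_CUBIC)
cv2.imwrite('pics/c6.png',np.hstack([W[:300],S])[:,:,::-1])
E
```

```text
12.925 [0.4886513  0.06399108 0.10220695] [ 0.76260398 -0.64686286 -0.00080675 -0.00172354] [ 1.42340444  7.32687352 -0.85944995] 0.20948028837770094
wrist g 39 along mm: mid 0.0 min -4.7 max 4.7 mean 0.1; side 40.7..42.3
wrist r 95 along mm: mid 0.1 min -1.7 max 2.0 mean 0.0; side -13.3..-6.3
wrist g-r mm -0.1
scene g 15 along mm: mid 2.3 min -3.9 max 8.6 mean 2.1; side 25.0..53.2
scene r 5 along mm: mid 1.7 min 0.4 max 3.1 mean 1.7; side 16.2..29.4
scene g-r mm 0.6
top g none
top r none
```

View pics/c6.png

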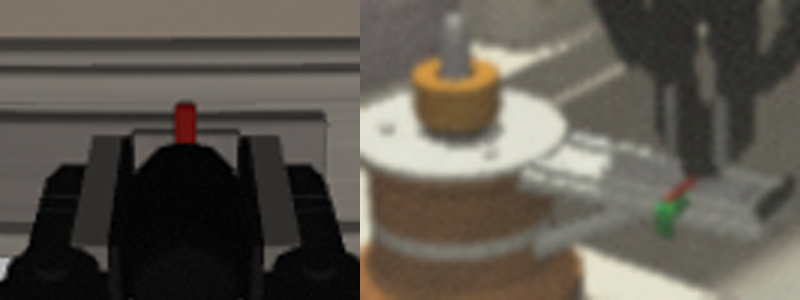

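The pointer now lies over the clip: the wrist offset is -0.1 mm and the scene offset is 0.6 mm. The collar is seated at crop (456,95), and the grip is firm. Handing in.

```bash
python3 -c "
from plant import ctrl
ctrl.sign_off()"
```

```text
the job is handed in; nothing more can be done
```

The hand mill job is done and handed in at about 13 s: the collar is seated, and the gripper is holding the lock at the green mark for you to fit the crank.

- **Collar:** I slipped the largest brass ring over the shaft with no noticeable contact force and let go of it at the shoulder. The wrist and scene pictures show it sitting flat on the dark shoulder.
- **Lock:** I gripped the black knob at 60 N and pulled it about 43 mm. The last check put the pointer 0.1 mm from the mark by the wrist camera and 0.6 mm by the scene camera. The tool is carrying about 7 N from the spring, and the grip opening is steady.
- **Crank, mug and honey jar:** I didn't go near them.
- **Checks that failed or disagreed:**
  - The top camera could not see the mark at the end because the arm was in the way.
  - The wrist and top cameras disagreed by 2–4 mm on where the shaft and knob were.
  - The clip read about 10 mm too far to the side in the last wrist view. That is across the guide, so I relied only on the offsets along it.

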